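Load the sample nest and seat its cover

TASK

Finish the two-by-two grid of sample cups by setting the two loose cups into the two empty pockets at the front of the sprung nest. Then bring the grey cover in from the front, slide it under the bridge and over the nest's locating pin, square with the station, until its socket drops onto the pin, and press it down until the nest has sunk to its stop. Finish while still holding the cover pressed down there: do not let go. Throughout, leave the bottle, the beaker and the spatula where they are.

Things in the scene. Friction and masses are not known exactly. Their poses are not given: they have to be found in the camera images.
- station: the loading station, fixed to the bench: white frame 170 (x) x 152 (y) mm, rims 26 mm high, origin at the centre of its underside on the bench; x points from its front (robot side) to its rear, y to its left, z up. In it lies the sprung nest: dark steel plate 146 x 128 mm, top face 30 mm above the bench, with four round pockets around a central boss
- bridge (a point): centre of the underside of the dark steel bridge across the rear of the station, axes as the station's: a bar 20 mm deep (station x 55 to 75 mm), 80 to 92 mm above the bench, on posts 132 mm apart. The 120 mm wide cover gets in only from the front, between the posts and under the bar; it cannot come straight down past it
- nest_seat (a point): centre of the top of the nest's boss (20 mm diameter), on which the cover comes to rest, 50 mm above the bench while the nest is up; it moves with the nest. Axes as the station's. The steel locating pin, 12 mm diameter with a chamfered tip, rises 9 mm above this point (tip 59 mm above the bench) and is hidden once the cover is over it
- nest (a joint): how far the nest is pressed down, m: 0 up, 0.008 on its stop. It is held up by a spring: with the cups in it and the cover on, it takes about 3 N of extra push to start moving and about 8 N to reach the stop
- pocket_front_left (a point): pocket of the nest: round hole 38 mm wide and 8 mm deep, rim bevelled; the point is at the centre of its floor, so the nest's top face is 8 mm above it (30 mm above the bench); front left, empty at the start
- pocket_front_right (a point): pocket of the nest: round hole 38 mm wide and 8 mm deep, rim bevelled; the point is at the centre of its floor, so the nest's top face is 8 mm above it (30 mm above the bench); front right, empty at the start
- pocket_rear_left (a point): pocket of the nest: round hole 38 mm wide and 8 mm deep, rim bevelled; the point is at the centre of its floor, so the nest's top face is 8 mm above it (30 mm above the bench); rear left, already holds a cup, to be left there
- pocket_rear_right (a point): pocket of the nest: round hole 38 mm wide and 8 mm deep, rim bevelled; the point is at the centre of its floor, so the nest's top face is 8 mm above it (30 mm above the bench); rear right, already holds a cup, to be left there
- cup_a: a sample cup: a closed round disc-shaped white plastic pot, 34 mm diameter, 22 mm tall, about 30 g; origin at the centre of its underside; loose on the bench
- cup_b: a sample cup: a closed round disc-shaped white plastic pot, 34 mm diameter, 22 mm tall, about 30 g; origin at the centre of its underside; loose on the bench
- cup_c: a sample cup: a closed round disc-shaped white plastic pot, 34 mm diameter, 22 mm tall, about 30 g; origin at the centre of its underside; already in the rear left pocket
- cup_d: a sample cup: a closed round disc-shaped white plastic pot, 34 mm diameter, 22 mm tall, about 30 g; origin at the centre of its underside; already in the rear right pocket
- cover: grey plastic plate 140 (x) x 120 (y) x 15 mm, 0.2 to 0.33 kg, lying on the bench; origin at the centre of its underside, where a round blind socket opens, 13.5 mm wide, 15 mm deep, mouth chamfered. On top, centred, a bar handle 14 mm thick (x), 60 mm long (y), from 18 to 42 mm above the underside. Either way round fits. With its underside at pin tip height, 6 mm is left under the bridge
- reagent: bystander: amber bottle 68 mm diameter, 130 mm tall, origin at the centre of its underside
- beaker: bystander: glass beaker 70 mm diameter, 85 mm tall, origin at the centre of its underside
- spatula: bystander: thin steel laboratory spatula lying on the bench, 0.2 m long, 8 mm thick; origin at its middle, x along it
Mind the look-alikes: they are no part of the job. What is shaped like the cup_b but blue or yellow is not meant.

How it is judged:
On the way, in this order (a step that is already met when the one before it is completed fails the run):
1. the four cups sit in the four pockets, released (((horizontal distance between cup_a and pocket_front_left below 0.004 m and z of cup_a in the frame of pocket_front_left below 0.003 m and angle between each of cup_a, cup_b's own z axis and vertical below 0.1 rad and horizontal distance between cup_b and pocket_front_right below 0.004 m and z of cup_b in the frame of pocket_front_right below 0.003 m) or (horizontal distance between cup_b and pocket_front_left below 0.004 m and z of cup_b in the frame of pocket_front_left below 0.003 m and angle between each of cup_b, cup_a's own z axis and vertical below 0.1 rad and horizontal distance between cup_a and pocket_front_right below 0.004 m and z of cup_a in the frame of pocket_front_right below 0.003 m)) and horizontal distance between cup_c and pocket_rear_left below 0.004 m and z of cup_c in the frame of pocket_rear_left below 0.003 m and angle between each of cup_c, cup_d's own z axis and vertical below 0.1 rad and horizontal distance between cup_d and pocket_rear_right below 0.004 m and z of cup_d in the frame of pocket_rear_right below 0.003 m and contact force between the fingers and cup_a below 0.2 N and contact force between the fingers and cup_b below 0.2 N), for 0.2 s.
2. the cover has dropped onto the locating pin (horizontal distance between cover and nest_seat below 0.003 m and z of cover in the frame of nest_seat between -0.003 and 0.0025 m and angle between cover's own z axis and vertical below 0.06 rad and angle between the x axis of cover and the x axis of station, either way round below 0.15 rad), for 0.1 s.
At the end, for the whole second after the job is handed in: All four cups are in the pockets (4 mm, fully down), the cover sits level on the boss with the pin in its socket (3 mm sideways, 2.5 mm in height, square within 0.15 rad), and the fingers still hold the cover (over 2 N) and keep the nest at least 6.5 mm of its 8 mm down (all of step 2 and ((horizontal distance between cup_a and pocket_front_left below 0.004 m and z of cup_a in the frame of pocket_front_left below 0.003 m and angle between each of cup_a, cup_b's own z axis and vertical below 0.1 rad and horizontal distance between cup_b and pocket_front_right below 0.004 m and z of cup_b in the frame of pocket_front_right below 0.003 m) or (horizontal distance between cup_b and pocket_front_left below 0.004 m and z of cup_b in the frame of pocket_front_left below 0.003 m and angle between each of cup_b, cup_a's own z axis and vertical below 0.1 rad and horizontal distance between cup_a and pocket_front_right below 0.004 m and z of cup_a in the frame of pocket_front_right below 0.003 m)) and horizontal distance between cup_c and pocket_rear_left below 0.004 m and z of cup_c in the frame of pocket_rear_left below 0.003 m and angle between each of cup_c, cup_d's own z axis and vertical below 0.1 rad and horizontal distance between cup_d and pocket_rear_right below 0.004 m and z of cup_d in the frame of pocket_rear_right below 0.003 m and value of joint nest above 0.0065 m and contact force between the fingers and cover above 2 N); the arm keeps its last pose, push and grip.
It fails at once if the amber bottle was disturbed (moved more than 30 mm) (distance of reagent from where it was at the start of the episode above 0.03 m).
It fails at once if the beaker was disturbed (moved more than 30 mm) (distance of beaker from where it was at the start of the episode above 0.03 m).
It fails at once if the spatula was disturbed (moved more than 30 mm) (distance of spatula from where it was at the start of the episode above 0.03 m).
It also fails if it takes over 64 s, if anything falls off the work surface, if the arm or the gripper's body presses on something with over 40 N, if the wrist force passes 120 N, or if a joint passes its speed limit or range.

ROBOT

A 6-joint arm with a two-finger parallel gripper is mounted at the origin on the work surface. World frame = base frame: x ahead of the robot, y to its left, z up, the work surface at z = 0. Lengths are in m, angles in rad, forces in N, time in s.
With the tool pointing down it reaches from about 0.25 to 0.8 m from the base axis. Payload 3.9 kg.
Tool frame: the origin (TCP) lies at the very end of the fingers, on their centre line; the grasp point (between the pads) lies 19 mm behind it; z points along the fingers, y is the direction in which the jaws open and shut (so a half turn about z gives the same grasp; the last joint's range is limited). The gripper opens to 85 mm and grips with 20 to 120 N. Pads are 22 mm wide; open, the fingers measure 114 mm over their backs; the gripper's body (76 mm by 85 mm) begins 54 mm behind the grasp point. The pads swing forward as they close: fully open they stand 13 mm farther back than shut.
Start: joints at [-1.145, 0.26, -0.138, 1.173, 0, 1.571], TCP at [0.217, -0.478, 0.231] pointing down, gripper open.
Joint ranges: [-2.78, 2.78], [-0.83, 1.72], [-1.28, 1.37], [-1.9, 2.12], [-1.57, 1.48], [-3.14, 3.14]. Speed limits (rad/s): [2.57, 2.57, 3.14, 3.14, 3.14, 3.14].

INTERFACE

Orientations are given as a unit quaternion [w, x, y, z].
In Python, from bench import observe, capture, close_job gives the robot as it stands. The module is installed in compiled form; this text tells all that it offers.
- The arm moves only by the tool step_arm, never from a script. Its argument "plan" is a list of rows, each a list of 3 entries, a list of its own where there are three numbers: the finger opening in cm, from 0 to 8.54, then the shift along the tool's x, y, z in cm, then the turn about the tool's z in degrees. In form: [[hand, [dx, dy, dz], yaw], ...]. A call has 1 to 8 rows; each row is the pose to reach, as a shift and turn from the pose measured when the call began, along the tool's axes at that moment; what a row does not reach only later rows make up. A row lasts 1/8 s, in which the tool goes at most 62.5 mm and 10.7 degrees, less where a joint would pass 70% of its speed; a pose out of reach is approached as far as the arm can. A call with a gripper value outside its range is refused whole. The fingers move at their own pace and stop on an object; "grip_force" is the grip in N (left out, the last holds). Time passes only in rows, so rows that repeat a pose let the fingers close. It gives the time, the measured TCP pose, the force and the opening at its end, in the units of the state.
- observe(): the state, without advancing time (a new reading comes with each control period).
- capture(name): name is "scene" or "top" or "wrist"; returns a dict with "frame" (480x640x3 uint8, blue, green, red), "depth" (480x640 float32, m along the optical axis (not along the pixel's ray), 0 where there is no reading), "K" (3x3 intrinsics, pixels), "origin" and "attitude" of the camera in the world. Camera axes: x right, y down, z forward; pixel columns grow to the right and rows downward; lengths in m; the calibration is good to about 2 mm. A picture is of the moment at which its call begins.
- close_job(): hands the job in, once; it reports no verdict.
The state is a dict: "time": time; "qpos": joint angles; "qvel": joint speeds; "joint_torque": joint torques, N m; "ee_pos": TCP position; "tcp_rot": TCP orientation; "ft_force": force on the tool from outside, world axes, zero at the start; "torque": the same for the moment, N m; "width": opening from 0.0 (shut) to 1.0 (fully open).
Only numpy, scipy, OpenCV 4.12 (cv2) and the standard library are available. Lean on these libraries where they do the work, as an engineer would, in place of code of your own. Each camera call takes 0.05 s, during which the arm holds its last target. There are 200 camera calls.

## Working session

There is one attempt and no reset: what is moved stays moved. The work goes in short steps, Python scripts to look and compute and a tool call to move; the robot and the scene stay as the last step left them, time stands still between calls to the robot, and variables do not carry over. Pictures are saved under pics/ and viewed, about 8 in all and at most 12, crops included, and the job is handed in when it is done.

Besides the shell and the picture viewer there is one more tool, called after ">>>" by a JSON object that holds its "api" and its "payload". step_arm: Moves the arm, as the interface text tells. Its arguments: {"type":"object","properties":{"plan":{"type":"array","items":{"type":"array"}},"grip_force":{"type":"number"}},"required":["plan"]}

```bash
mkdir -p pics
cat > h.py <<'E'
import numpy as np, cv2
from scipy.spatial.transform import Rotation as R
from bench import observe, capture, close_job
def rot(a):
    a=np.array(a,float)
    return a if a.shape==(3,3) else R.from_quat(a[[1,2,3,0]]).as_matrix()
def cast(c,px,z):
    px=np.atleast_2d(np.array(px,float)); d=np.c_[px,np.ones(len(px))]@np.linalg.inv(c["K"]).T@rot(c["attitude"]).T
    o=np.array(c["origin"]); return o+d*((z-o[2])/d[:,2])[:,None]
def cloud(c):
    v,u=np.mgrid[:480,:640]; D=c["depth"]
    p=np.stack([u*D,v*D,D],-1)@np.linalg.inv(c["K"]).T
    return p@rot(c["attitude"]).T+np.array(c["origin"])
def proj(c,P):
    q=(np.atleast_2d(P)-np.array(c["origin"]))@rot(c["attitude"])@np.array(c["K"]).T
    return q[:,:2]/q[:,2:]
E
python3 - <<'E'
from h import *
print(observe())
for n in("top","scene"):
    c=capture(n); cv2.imwrite(f"pics/{n}0.png",c["frame"]); print(n,c["K"],c["origin"],c["attitude"])
    np.savez(f"{n}0.npz",**c)
E
```

```text
{'time': 0.0, 'qpos': array([-1.14501933e+00,  2.60685690e-01, -1.39388301e-01,  1.17268963e+00,
       -2.47502108e-05,  1.57080549e+00]), 'qvel': array([ 0.00152278, -0.00039083,  0.00082189, -0.00059816, -0.00129853,
       -0.00222358]), 'joint_torque': array([-4.66162492e-04, -4.05675173e+01,  2.53923297e+01,  1.89243432e-02,
        1.46609841e-04, -2.28974983e-06]), 'ee_pos': array([ 0.21654942, -0.47750551,  0.23045675]), 'tcp_rot': array([-9.58826199e-04,  9.77425191e-01,  2.11279501e-01, -2.19929272e-04]), 'ft_force': array([ 0.07092827,  0.21006191, -0.53170488]), 'torque': array([0.01146519, 0.05027698, 0.03792488]), 'width': 1.0008977121282556}
top [[513.90860945   0.         322.07639418]
 [  0.         513.90860945 241.61858058]
 [  0.           0.           1.        ]] [ 0.39028814 -0.03314213  1.08645764] [-0.07471062  0.7291306  -0.67658125  0.07088521]
scene [[618.79684946   0.         316.27192336]
 [  0.         618.79684946 240.6589102 ]
 [  0.           0.           1.        ]] [1.52121775 0.29889489 1.26005806] [-0.19375732  0.52941386  0.77756835 -0.27850767]
```

View pics/top0.png

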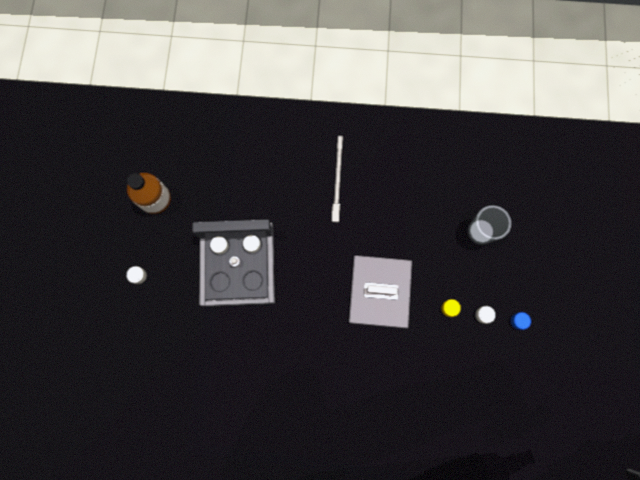

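View pics/scene0.png

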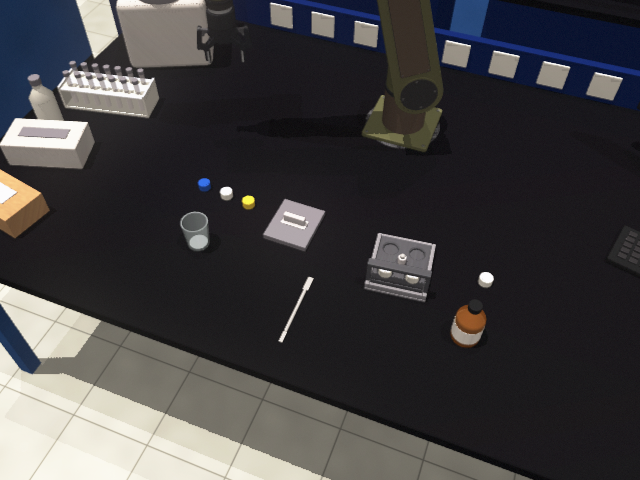

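Top view (+x is up in the image, +y is left). Cups are at (136,275) and (486,314), the latter between the yellow and blue decoys. The station is at about (237,265) with its pin at (235,261), and the cover is at (381,292).

Run:
```python
from h import *
c=dict(np.load("top0.npz")); f=c["frame"]; hsv=cv2.cvtColor(f,cv2.COLOR_BGR2HSV)
white=((hsv[...,1]<60)&(hsv[...,2]>190)).astype(np.uint8)
n,l,s,ce=cv2.connectedComponentsWithStats(white)
for i in range(1,n):
    if 40<s[i,4]<2000 and ce[i][1]>120:
        print(s[i],ce[i].round(1),'z.022',cast(c,ce[i],.022)[0].round(4),'z.044',cast(c,ce[i],.044)[0].round(4))
# cover
P=cloud(c)
roi=np.zeros((480,640),bool); roi[245:340,335:425]=1
g=(roi&(f.min(2)>90)).astype(np.uint8)
k=max(cv2.findContours(g,0,2)[0],key=cv2.contourArea); r=cv2.minAreaRect(k)
b=cast(c,cv2.boxPoints(r),.015); print('cover',r,b.round(4),b.mean(0).round(4))
print([np.linalg.norm(b[i]-b[i-1]).round(4) for i in range(4)])
z=P[...,2]; 
print('cover z',z[300:320,360:400].mean(), 'cup z',z[273:277,134:138].mean(),z[312:316,484:488].mean())
h=roi&(z>.03)&(z<.06); print('handle',h.sum(),P[h].mean(0), cv2.minAreaRect(P[h][:,:2].astype(np.float32)*1000))
# station
roi[:]=0; roi[215:312,190:282]=1
fr=roi&(z>.018)&(z<.028)
print('frame pts',cv2.minAreaRect(P[fr][:,:2].astype(np.float32)*1000))
br=roi&(z>.085)&(z<.1); print('bridge',br.sum(),cv2.minAreaRect(P[br][:,:2].astype(np.float32)*1000))
cv2.imwrite("pics/st.png",cv2.resize(f[210:335,110:290],None,fx=4,fy=4,interpolation=2))
sp=cv2.resize(f[210:335,335:545],None,fx=3.8,fy=3.8,interpolation=2);cv2.imwrite("pics/cv.png",sp)
```

```text
[333 137   9  84 260] [337.1 185. ] z.022 [ 0.7401 -0.0422  0.022 ] z.044 [ 0.7329 -0.042   0.044 ]
[476 221  15  17  60] [481.2 230.1] z.022 [ 0.6631 -0.3548  0.022 ] z.044 [ 0.6574 -0.3481  0.044 ]
[210 237  17  15 198] [218.2 244.2] z.022 [0.5907 0.1996 0.022 ] z.044 [0.5866 0.1947 0.044 ]
[243 236  17  15 199] [250.9 242.8] z.022 [0.5988 0.131  0.022 ] z.044 [0.5945 0.1276 0.044 ]
[229 257  10   9  62] [234.2 260.6] z.022 [0.5582 0.162  0.022 ] z.044 [0.5548 0.158  0.044 ]
[127 267  16  15 198] [134.7 274. ] z.022 [0.5145 0.3658 0.022 ] z.044 [0.512  0.3575 0.044 ]
[363 282  36  18 452] [381.4 290.1] z.022 [ 0.5193 -0.1494  0.022 ] z.044 [ 0.5166 -0.147   0.044 ]
[479 307  16  16 205] [486.5 314.1] z.022 [ 0.486  -0.3675  0.022 ] z.044 [ 0.4841 -0.3606  0.044 ]
cover ((380.7735290527344, 291.444091796875), (59.13300323486328, 67.9531021118164), 4.39870548248291) [[ 0.4471 -0.0864  0.015 ]
 [ 0.5896 -0.0883  0.015 ]
 [ 0.5892 -0.2133  0.015 ]
 [ 0.447  -0.208   0.015 ]] [ 0.5182 -0.149   0.015 ]
[np.float64(0.1217), np.float64(0.1425), np.float64(0.125), np.float64(0.1424)]
cover z 0.017504908829395552 cup z 0.0217551380139252 0.020743195963320693
handle 211 [ 0.51848095 -0.14872335  0.04008451] ((518.8135986328125, -149.5699462890625), (14.908843040466309, 59.54133987426758), 0.17600587010383606)
frame pts ((551.9830932617188, 156.41915893554688), (167.29396057128906, 153.10801696777344), 6.660924911499023)
bridge 772 ((617.7630004882812, 163.41177368164062), (21.291484832763672, 151.67271423339844), 6.487496852874756)
```

View pics/st.png

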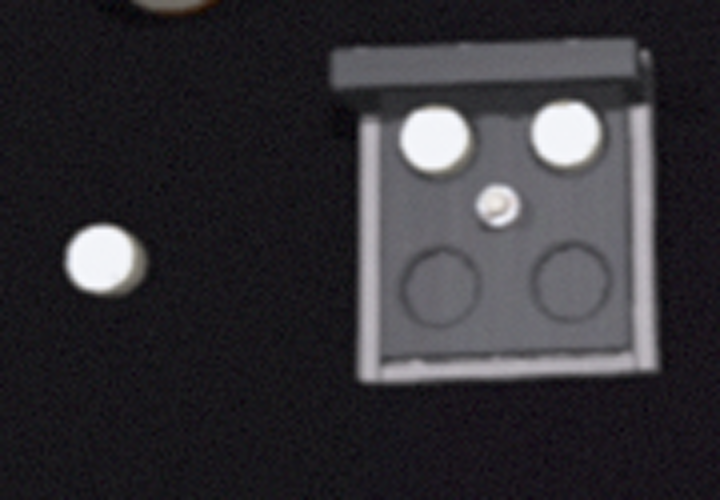

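The crop shows the rear pockets filled, the front pockets empty, and the station yawed about +6.6°. I'll move above the right-hand cup with the jaws along world x, which keeps the fingers clear of the decoys.

```bash
cat >> h.py <<'E'
def togo(x,y,z,ang):
    "shift (cm, tool axes) and yaw (deg) to bring TCP to x,y,z with tool x axis at world angle ang"
    s=observe(); M=rot(s["tcp_rot"]); a=np.degrees(np.arctan2(M[1,0],M[0,0]))
    d=M.T@(np.array([x,y,z])-s["ee_pos"])*100
    print("t",round(s["time"],2),"pos",s["ee_pos"].round(4),"xang",a.round(2),"tilt",np.degrees(np.arccos(-M[2,2])).round(2),"F",s["ft_force"].round(1),"w",round(s["width"],3))
    print("shift",d.round(2),"yaw",round(-((ang-a+180)%360-180),2))
E
python3 -c "
from h import *
togo(.486,-.3675,.18,90)"
```

```text
t 0.1 pos [ 0.2166 -0.4776  0.2305] xang 24.4 tilt 0.1 F [0.3 0.9 0.2] w 0.996
shift [29.08  1.11  5.05] yaw -65.6
```

>>> {"api": "step_arm", "payload": {"plan": [[8.5,[5,0.2,1],-10],[8.5,[10,0.4,2],-20],[8.5,[15,0.6,3],-30],[8.5,[20,0.8,4],-40],[8.5,[25,1,5],-50],[8.5,[29.1,1.1,5],-60],[8.5,[29.1,1.1,5],-65.6],[8.5,[29.1,1.1,5],-65.6]]}}

```text
time: 1.1
ee_pos: [0.4862, -0.3667, 0.1798]
tcp_rot: [-0.002, 0.707, 0.707, 0.0]
ft_force: [0.7, -0.7, -0.1]
width: 0.997
```

Run:
```python
from h import *
togo(.486,-.3675,.01,90)
c=capture("wrist"); cv2.imwrite("pics/w1.png",c["frame"]); print(c["K"],c["origin"],rot(c["attitude"]))
np.savez("w1.npz",**c)
```

```text
t 1.1 pos [ 0.4862 -0.3667  0.1798] xang 89.99 tilt 0.18 F [ 0.7 -0.7 -0.1] w 0.997
shift [-1.300e-01  1.000e-02  1.698e+01] yaw -0.01
[[389.22815478   0.         324.88997599]
 [  0.         389.22815478 238.89396071]
 [  0.           0.           1.        ]] [ 0.48779585 -0.29048899  0.32356413] [[ 0.99999762  0.00159219 -0.00148964]
 [ 0.00109281 -0.95718499 -0.28947488]
 [-0.00188676  0.28947257 -0.95718445]]
```

View pics/w1.png

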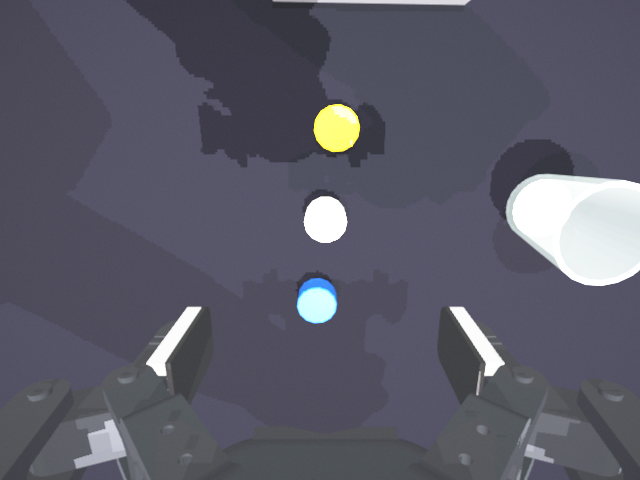

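The wrist view (right = +x, up = +y) has the white cup at (326,219), with yellow above it and blue below. The jaws lie along x.

```bash
cat >> h.py <<'E'
def whites(c,zs,amin=150,amax=20000):
    f=c["frame"]; h=cv2.cvtColor(f,cv2.COLOR_BGR2HSV); m=((h[...,1]<60)&(h[...,2]>200)).astype(np.uint8)
    for k in cv2.findContours(m,0,2)[0]:
        A=cv2.contourArea(k)
        if amin<A<amax:
            (x,y),r=cv2.minEnclosingCircle(k); fill=A/(np.pi*r*r)
            if fill>.7:
                M=cv2.moments(k);p=np.array([M["m10"],M["m01"]])/A
                print("px",p.round(1),"r",round(r,1),"fill",round(fill,2),[cast(c,p,z)[0].round(4).tolist() for z in zs])
E
python3 - <<'E'
from h import *
c=dict(np.load("w1.npz")); whites(c,[.022]); P=cloud(c); print(P[219,326],P[225:230,200:210].mean((0,1)))
E
```

```text
px [316.5 304.9] r 17.8 fill 0.88 [[0.4802, -0.4405, 0.022]]
px [325.  219.5] r 23.3 fill 0.89 [[0.4874, -0.3655, 0.022]]
[ 0.48819099 -0.36469758  0.02370955] [ 0.38387016 -0.37760557  0.00078187]
```

>>> {"api": "step_arm", "payload": {"plan": [[7,[0,0.1,5],0],[7,[0,0.1,10],0],[6,[0,0.1,14],0],[6,[0,0.1,17.1],0],[5,[0,0.1,17.1],0],[3,[0,0.1,17.1],0],[3,[0,0.1,17.1],0],[3,[0,0.1,17.1],0]], "grip_force": 25}}

```text
time: 2.15
ee_pos: [0.4874, -0.3673, 0.0104]
tcp_rot: [-0.0, 0.708, 0.706, 0.0]
ft_force: [0.4, 0.6, -0.5]
width: 0.382
```

>>> {"api": "step_arm", "payload": {"plan": [[3,[0,0,-2],0],[3,[0,0,-6],0],[3,[0,0,-12],0],[3,[0,0,-12],0]]}}

```text
time: 2.65
ee_pos: [0.491, -0.3701, 0.1368]
tcp_rot: [0.006, 0.708, 0.706, 0.001]
ft_force: [0.7, -0.7, -1.0]
width: 0.379
```

Run:
```python
from h import *
togo(.48,.157,.16,96.6)
c=capture("wrist"); cv2.imwrite("pics/w2.png",c["frame"])
np.savez("w2.npz",**c)
```

```text
t 2.65 pos [ 0.491  -0.3701  0.1368] xang 89.9 tilt 0.69 F [ 0.7 -0.7 -1. ] w 0.379
shift [52.69 -1.17 -2.68] yaw -6.7
```

View pics/w2.png

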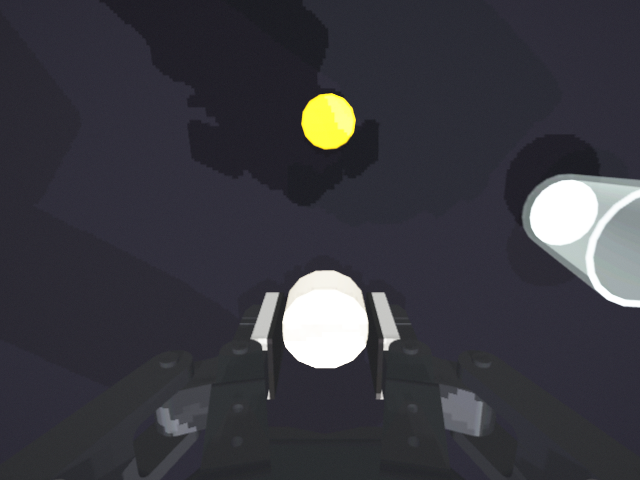

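The cup is held between the pads at about (325,325). Next is a viewing pose beside the station.

>>> {"api": "step_arm", "payload": {"plan": [[3,[5,0.3,-2],-1],[3,[11,0.6,-3],-2],[3,[17,1,-3.5],-3],[3,[23,1.5,-3.5],-4],[3,[29,2,-3.5],-5],[3,[35,2.5,-3.5],-6],[3,[40,2.9,-3.5],-6.7],[3,[44,2.9,-3.5],-6.7]]}}

```text
time: 3.7
ee_pos: [0.5181, 0.0733, 0.1664]
tcp_rot: [0.003, 0.665, 0.747, 0.0]
ft_force: [0.0, -0.2, -0.1]
width: 0.379
```

>>> {"api": "step_arm", "payload": {"plan": [[3,[0,0,0],0],[3,[0,0,0],0]]}}

```text
time: 3.95
ee_pos: [0.5172, 0.0729, 0.1654]
tcp_rot: [0.002, 0.665, 0.747, -0.001]
ft_force: [0.1, 0.3, -0.4]
width: 0.379
```

Run:
```python
from h import *
togo(.51,.12,.16,96.6)
c=capture("wrist"); cv2.imwrite("pics/w3.png",c["frame"])
np.savez("w3.npz",**c); whites(c,[.044,.05,.059])
```

```text
t 3.95 pos [0.5172 0.0729 0.1654] xang 96.71 tilt 0.3 F [ 0.1  0.3 -0.4] w 0.379
shift [ 4.76 -0.16  0.52] yaw 0.11
px [324.7 328.2] r 43.3 fill 0.89 [[0.5279, -0.0031, 0.044], [0.5275, 0.0003, 0.05], [0.5268, 0.0055, 0.059]]
px [448.8 165.7] r 26.6 fill 0.87 [[0.5963, 0.1291, 0.044], [0.5944, 0.1296, 0.05], [0.5914, 0.1303, 0.059]]
px [397.9 112.5] r 17.2 fill 0.88 [[0.5564, 0.1586, 0.044], [0.5553, 0.1584, 0.05], [0.5537, 0.1581, 0.059]]
px [459.6  55.1] r 31.0 fill 0.82 [[0.5886, 0.1966, 0.044], [0.5868, 0.1956, 0.05], [0.5841, 0.194, 0.059]]
```

View pics/w3.png

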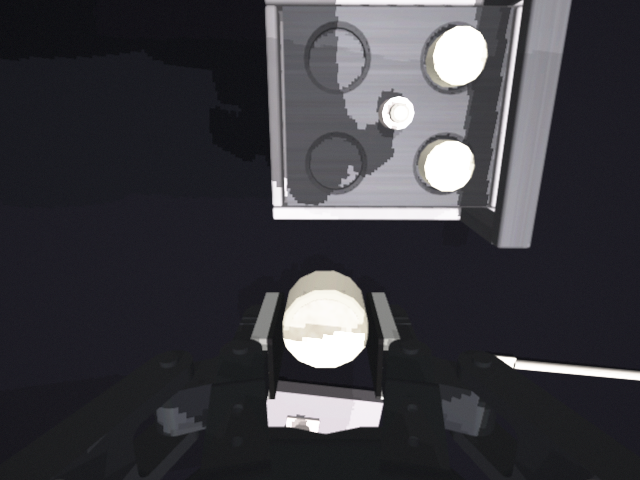

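The wrist view shows the front-right pocket at about (337,162), front-left at (338,58), boss at (398,113), and the cup held at (325,328). Refining those centres.

```bash
cat >> h.py <<'E'
def rings(c,boxes,z=.03):
    g=cv2.cvtColor(c["frame"],cv2.COLOR_BGR2GRAY)
    for (x0,x1,y0,y1,a,b) in boxes:
        s=4; r=cv2.resize(g[y0:y1,x0:x1],None,fx=s,fy=s,interpolation=cv2.INTER_CUBIC)
        k=cv2.HoughCircles(r,cv2.HOUGH_GRADIENT,1,200,param1=60,param2=12,minRadius=a*s,maxRadius=b*s)
        if k is None: print("none"); continue
        p=k[0,0]/s; q=p[:2]+[x0,y0]-.375
        print("ring px",q.round(1),"r",p[2].round(1),cast(c,q,z)[0].round(4))
E
python3 - <<'E'
from h import *
c=dict(np.load("w3.npz")); rings(c,[(300,375,125,200,26,35),(300,375,18,100,26,36)])
t=dict(np.load("top0.npz")); rings(t,[(205,235,266,297,7,12),(238,268,265,296,7,12)])
print("boss top",cast(t,[234.3,261],.05))
# boss only top, lit: pixels near boss height
P=cloud(c); z=P[...,2]
for nm,box in(("boss",(370,425,90,140)),("cupd",(410,480,130,200)),("cupc",(420,495,20,95))):
    m=np.zeros(z.shape,bool); m[box[2]:box[3],box[0]:box[1]]=1
    m&=(z>(.046 if nm=="boss" else .040))&(z<(.054 if nm=="boss" else .05)); q=P[m]
    print(nm,m.sum(),q.mean(0).round(4),cv2.minEnclosingCircle((q[:,:2]*1000).astype(np.float32)))
# held cup height/pose
m=np.zeros(z.shape,bool); m[280:370,280:372]=1; m&=(c["frame"].min(2)>120)
q=P[m]; zt=np.median(q[q[:,2]>np.percentile(q[:,2],50),2]); q=q[abs(q[:,2]-zt)<.004]; print("held top z",zt,cv2.minEnclosingCircle((q[:,:2]*1000).astype(np.float32)))
m=(P[...,2]>.022)&(P[...,2]<.029); m[:200]&=True; m[230:]=0; m[:,:260]=0; m[:,530:]=0
print("frame",cv2.minAreaRect((P[m][:,:2]*1000).astype(np.float32)))
E
```

```text
ring px [335.8 162.8] r 31.4 [0.5211 0.1206 0.03  ]
ring px [337.   52.8] r 32.2 [0.513 0.191 0.03 ]
ring px [219.5 281.2] r 7.6 [0.5117 0.186  0.03  ]
ring px [252.5 281. ] r 8.8 [0.5173 0.1181 0.03  ]
boss top [[0.55301085 0.15651689 0.05      ]]
boss 502 [0.5534 0.1585 0.0509] ((554.5059814453125, 158.608642578125), 10.014412879943848)
cupd 2032 [0.5954 0.1296 0.045 ] ((596.203369140625, 129.12835693359375), 17.068382263183594)
cupc 2582 [0.5877 0.1964 0.045 ] ((588.4738159179688, 196.44898986816406), 17.079025268554688)
held top z 0.17853393304652176 ((518.7177734375, 73.37027740478516), 17.32099723815918)
frame ((552.8724365234375, 154.66969299316406), (165.82476806640625, 145.229248046875), 6.587437629699707)
```

Wrist and top views agree once their constant offset (about 1.5–2 mm) is removed, so the first cup's TCP target is (0.5192, 0.1187).

>>> {"api": "step_arm", "payload": {"plan": [[3,[2.5,0.4,0],0],[3,[4.5,0.7,3],0],[3,[4.5,0.7,7],0],[3,[4.5,0.7,10],0],[3,[4.5,0.7,10],0],[3,[4.5,0.7,10],0]]}}

```text
time: 4.75
ee_pos: [0.5202, 0.1168, 0.0664]
tcp_rot: [0.003, 0.666, 0.746, -0.0]
ft_force: [-0.0, -0.1, 0.2]
width: 0.379
```

Run:
```python
from h import *
togo(.5192,.1187,.033,96.6)
```

```text
t 4.75 pos [0.5202 0.1168 0.0664] xang 96.55 tilt 0.34 F [-0.  -0.1  0.2] w 0.379
shift [ 0.22 -0.09  3.33] yaw -0.05
```

>>> {"api": "step_arm", "payload": {"plan": [[3,[0.25,-0.1,1],0],[3,[0.25,-0.1,2.2],0],[3,[0.25,-0.1,2.8],0],[3,[0.25,-0.1,3.2],0],[3,[0.25,-0.1,3.2],0]]}}

```text
time: 5.38
ee_pos: [0.5188, 0.119, 0.034]
tcp_rot: [0.003, 0.665, 0.746, -0.001]
ft_force: [-0.3, -0.6, 0.3]
width: 0.383
```

>>> {"api": "step_arm", "payload": {"plan": [[3,[0,0,0.1],0],[5,[0,0,0.1],0],[5,[0,0,0.1],0],[5,[0,0,0.1],0],[5,[0,0,-3],0],[6,[0,0,-8],0],[8,[0,0,-13],0],[8,[0,0,-13],0]]}}

```text
time: 6.38
ee_pos: [0.5217, 0.1204, 0.1685]
tcp_rot: [0.005, 0.665, 0.746, 0.003]
ft_force: [0.0, -0.1, -0.3]
width: 0.935
```

Run:
```python
from h import *
togo(.5138,.364,.16,90)
c=capture("wrist"); cv2.imwrite("pics/w4.png",c["frame"])
whites(c,[.022,.044]); c=capture("top"); whites(c,[.022,.044],60)
```

```text
t 6.38 pos [0.5217 0.1204 0.1685] xang 96.56 tilt 0.72 F [ 0.  -0.1 -0.3] w 0.935
shift [24.3   1.99  0.78] yaw 6.56
px [429.9 132.2] r 29.7 fill 0.84 [[0.5925, 0.1965, 0.022], [0.5865, 0.1965, 0.044]]
px [251.9 279.4] r 8.1 fill 0.85 [[0.5215, 0.1207, 0.022], [0.5188, 0.1176, 0.044]]
```

View pics/w4.png

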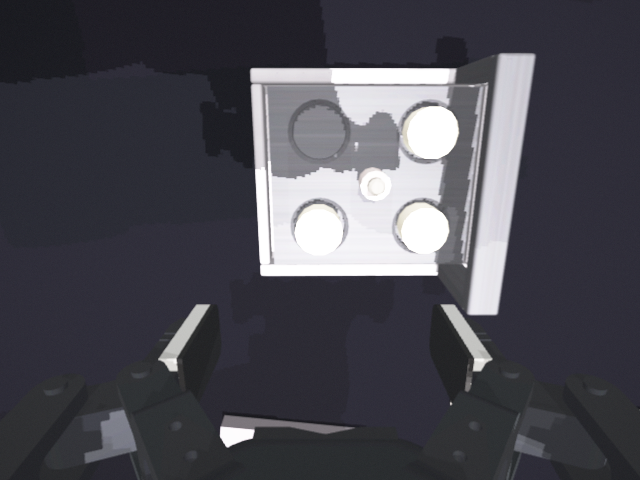

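The image shows the cup down in the front-right pocket at (319,230); the top view puts it at (0.5188, 0.1176), as planned. Next is the left cup.

>>> {"api": "step_arm", "payload": {"plan": [[8,[6,0.5,0],2],[8,[12,1,0],4],[8,[18,1.6,0.5],6],[8,[24.5,2.1,1],6.5],[8,[24.5,2.1,1],6.5],[8,[24.5,2.1,1],6.5]]}}

```text
time: 7.22
ee_pos: [0.5103, 0.3647, 0.1513]
tcp_rot: [0.003, 0.706, 0.708, -0.002]
ft_force: [-0.3, 0.1, -0.2]
width: 0.936
```

Run:
```python
from h import *
togo(.5145,.3658,.009,90)
c=capture("wrist"); whites(c,[.022])
```

```text
t 7.22 pos [0.5103 0.3647 0.1513] xang 90.12 tilt 0.42 F [-0.3  0.1 -0.2] w 0.936
shift [ 0.21  0.39 14.23] yaw 0.12
px [330.7 222.5] r 25.6 fill 0.9 [[0.5161, 0.3695, 0.022]]
```

>>> {"api": "step_arm", "payload": {"plan": [[7,[0.2,0.4,5],0],[7,[0.2,0.4,10],0],[6,[0.2,0.4,13],0],[6,[0.2,0.4,14.3],0],[6,[0.2,0.4,14.3],0],[3,[0.2,0.4,14.3],0],[3,[0.2,0.4,14.3],0],[3,[0.2,0.4,14.3],0]]}}

```text
time: 8.28
ee_pos: [0.5164, 0.3658, 0.0109]
tcp_rot: [0.004, 0.707, 0.707, 0.0]
ft_force: [-0.2, -0.8, 5.8]
width: 0.378
```

>>> {"api": "step_arm", "payload": {"plan": [[3,[0,0,0],0],[3,[0,0,-4],0],[3,[0,0,-9],0],[3,[0,0,-9],0]]}}

```text
time: 8.78
ee_pos: [0.5189, 0.3686, 0.1058]
tcp_rot: [0.004, 0.707, 0.707, 0.005]
ft_force: [0.3, -0.0, -0.4]
width: 0.377
```

Run:
```python
from h import *
togo(.5116,.1872,.08,96.6)
c=capture("wrist"); cv2.imwrite("pics/w5.png",c["frame"]); np.savez("w5.npz",**c)
P=cloud(c);z=P[...,2]
m=np.zeros(z.shape,bool); m[270:380,280:372]=1; m&=(c["frame"].min(2)>120)
q=P[m]; zt=np.median(q[q[:,2]>np.percentile(q[:,2],50),2]); q=q[abs(q[:,2]-zt)<.004]; print("held top z",zt,cv2.minEnclosingCircle((q[:,:2]*1000).astype(np.float32)))
```

```text
t 8.78 pos [0.5189 0.3686 0.1058] xang 90.06 tilt 0.75 F [ 0.3 -0.  -0.4] w 0.377
shift [-18.14  -0.78   2.56] yaw -6.54
held top z 0.11818666696214049 ((519.992919921875, 370.7738342285156), 17.41518783569336)
```

>>> {"api": "step_arm", "payload": {"plan": [[3,[-2,0,-2],-1],[3,[-8,-0.3,-2],-3],[3,[-14,-0.6,0],-5],[3,[-18.3,-0.8,2],-6.5],[3,[-18.3,-0.8,3.5],-6.5],[3,[-18.3,-0.8,3.5],-6.5],[3,[-18.3,-0.8,3.5],-6.5]]}}

```text
time: 9.7
ee_pos: [0.5103, 0.1857, 0.0686]
tcp_rot: [0.004, 0.665, 0.747, 0.003]
ft_force: [0.4, 0.5, 0.4]
width: 0.383
```

Run:
```python
from h import *
togo(.5114,.185,.0335,96.6)
c=capture("top"); z=observe()["ee_pos"][2]+.011; whites(c,[z],60); cv2.imwrite("pics/t5.png",c["frame"])
```

```text
t 9.7 pos [0.5103 0.1857 0.0686] xang 96.63 tilt 0.57 F [0.4 0.5 0.4] w 0.383
shift [-0.07  0.07  3.51] yaw 0.03
px [251.8 279.4] r 7.9 fill 0.89 [[0.5143, 0.1126, 0.08]]
px [219.5 243.8] r 7.5 fill 0.74 [[0.5808, 0.1842, 0.08]]
px [250.8 242.8] r 7.9 fill 0.87 [[0.5874, 0.1221, 0.08]]
```

Occluded by the gripper in the top view; descending gently.

>>> {"api": "step_arm", "payload": {"plan": [[3,[-0.05,0.1,1],0],[3,[-0.05,0.1,2.2],0],[3,[-0.05,0.1,2.9],0],[3,[-0.05,0.1,3.4],0],[3,[-0.05,0.1,3.4],0]]}}

```text
time: 10.38
ee_pos: [0.5116, 0.1852, 0.0345]
tcp_rot: [0.004, 0.665, 0.747, 0.003]
ft_force: [-0.0, 0.1, 0.7]
width: 0.381
```

>>> {"api": "step_arm", "payload": {"plan": [[3,[0,0,0.15],0],[5,[0,0,0.15],0],[5,[0,0,0.15],0],[5,[0,0,0.15],0],[5,[0,0,-3],0],[6,[-3,0,-9],0],[8,[-8,0,-14],0],[8,[-8,0,-14],0]]}}

```text
time: 11.38
ee_pos: [0.5219, 0.1046, 0.1784]
tcp_rot: [0.006, 0.666, 0.746, 0.005]
ft_force: [0.5, 0.2, 0.2]
width: 0.937
```

Run:
```python
from h import *
togo(.5184,-.149,.16,90)
c=capture("wrist"); cv2.imwrite("pics/w6.png",c["frame"]); np.savez("w6.npz",**c)
P=cloud(c);z=P[...,2]; m=(z>.038)&(z<.05)&(P[...,0]<.64)&(P[...,1]>.08)&(P[...,1]<.24); 
n,l,s,ce=cv2.connectedComponentsWithStats(m.astype(np.uint8))
for i in range(1,n):
    if s[i,4]>200: q=P[l==i]; print(s[i,4],np.percentile(q[:,2],[5,50,95]).round(4),cv2.minEnclosingCircle((q[:,:2]*1000).astype(np.float32)))
c=capture("top"); whites(c,[.044],40)
```

```text
t 11.38 pos [0.5219 0.1046 0.1784] xang 96.49 tilt 0.94 F [0.5 0.2 0.2] w 0.937
shift [-25.16  -3.25   1.85] yaw 6.49
2011 [0.0439 0.0451 0.0463] ((512.9739379882812, 187.60061645507812), 16.95453643798828)
2087 [0.0433 0.0451 0.0463] ((588.3799438476562, 196.68508911132812), 17.131258010864258)
1689 [0.0429 0.045  0.0462] ((596.144287109375, 129.19053649902344), 17.221696853637695)
1660 [0.0435 0.045  0.0462] ((520.3507080078125, 119.50534057617188), 16.98764991760254)
```

View pics/w6.png

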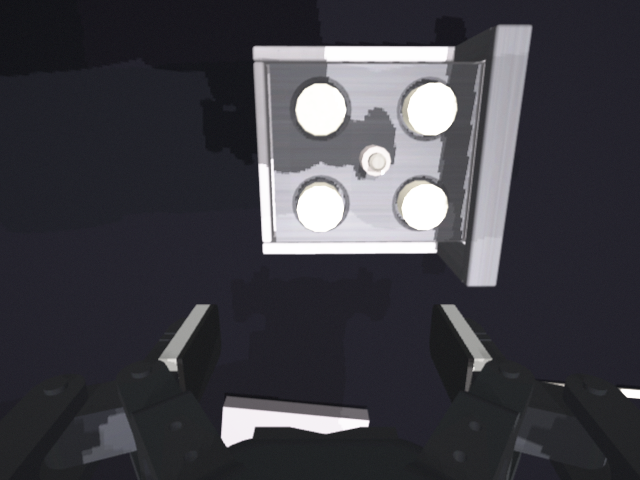

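All four cups show seated: (320,108), (431,108), (320,207), (422,206), each with its top at the same height. Now the cover.

>>> {"api": "step_arm", "payload": {"plan": [[8,[-5,-0.5,0],1],[8,[-10,-1.2,0],3],[8,[-16,-2,0],5],[8,[-22,-2.8,0],6.5],[8,[-25.2,-3.2,0],6.5],[8,[-25.2,-3.2,0],6.5],[8,[-25.2,-3.2,0],6.5]]}}

```text
time: 12.35
ee_pos: [0.5166, -0.1471, 0.1745]
tcp_rot: [0.003, 0.707, 0.708, 0.004]
ft_force: [0.4, -0.1, -0.3]
width: 0.937
```

Run:
```python
from h import *
togo(.5184,-.149,.022,90)
c=capture("wrist"); cv2.imwrite("pics/w7.png",c["frame"]); np.savez("w7.npz",**c)
P=cloud(c);z=P[...,2]; 
roi=np.zeros(z.shape,bool); roi[:,100:560]=1; roi[300:]=0; 
m=roi&(z>.036)&(z<.05); print("handle",m.sum(),P[m].mean(0).round(4),cv2.minAreaRect((P[m][:,:2]*1000).astype(np.float32)))
roi[:]=1
m=roi&(z>.011)&(z<.024)&(P[...,0]>.42)&(P[...,0]<.62)&(P[...,1]>-.24)&(P[...,1]<-.05); m=cv2.morphologyEx(m.astype(np.uint8),cv2.MORPH_OPEN,np.ones((5,5),np.uint8))>0
print("plate",m.sum(),cv2.minAreaRect((P[m][:,:2]*1000).astype(np.float32)))
```

```text
t 12.35 pos [ 0.5166 -0.1471  0.1745] xang 90.09 tilt 0.55 F [ 0.4 -0.1 -0.3] w 0.937
shift [-0.2   0.04 15.26] yaw 0.09
handle 1466 [ 0.5198 -0.1455  0.0429] ((519.9099731445312, -146.88064575195312), (59.34088134765625, 13.931385040283203), 88.86864471435547)
plate 23985 ((519.8944091796875, -147.4604034423828), (120.67338562011719, 140.68695068359375), 89.05996704101562)
```

View pics/w7.png

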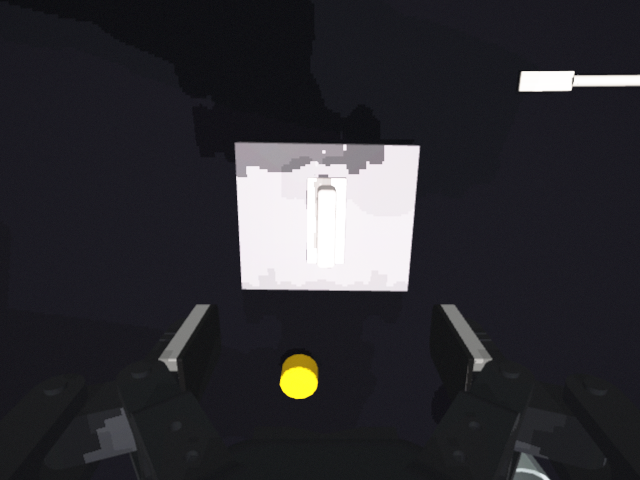

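Cover is at about (326,217) px, yaw about −1°, and the yellow decoy at (299,377) is out of the fingers' way. Descending to the handle.

>>> {"api": "step_arm", "payload": {"plan": [[8,[-0.1,0,4],0.5],[7,[-0.2,0,8],1.1],[6,[-0.2,0,11],1.1],[5,[-0.2,0,13],1.1],[5,[-0.2,0,14.5],1.1],[5,[-0.2,0,14.5],1.1],[5,[-0.2,0,14.5],1.1]]}}

```text
time: 13.28
ee_pos: [0.519, -0.1486, 0.0306]
tcp_rot: [0.004, 0.713, 0.701, 0.004]
ft_force: [0.0, -0.1, 0.3]
width: 0.586
```

Run:
```python
from h import *
togo(.5184,-.149,.022,88.95)
```

```text
t 13.28 pos [ 0.519  -0.1486  0.0306] xang 89.07 tilt 0.65 F [ 0.  -0.1  0.3] w 0.586
shift [-0.04 -0.07  0.86] yaw 0.12
```

>>> {"api": "step_arm", "payload": {"plan": [[5,[-0.05,-0.05,0.5],0],[5,[-0.05,-0.05,0.9],0],[5,[-0.05,-0.05,0.9],0],[1,[-0.05,-0.05,0.9],0],[1,[-0.05,-0.05,0.9],0],[1,[-0.05,-0.05,0.9],0],[1,[-0.05,-0.05,0.9],0],[1,[-0.05,-0.05,0.9],0]], "grip_force": 60}}

```text
time: 14.28
ee_pos: [0.5188, -0.1492, 0.0219]
tcp_rot: [0.004, 0.713, 0.701, 0.004]
ft_force: [-0.6, 1.0, 3.8]
width: 0.149
```

Run:
```python
from h import *
togo(.5184,-.149,.022,88.95)
```

```text
t 14.28 pos [ 0.5188 -0.1492  0.0219] xang 89.07 tilt 0.68 F [-0.6  1.   3.8] w 0.149
shift [ 0.02 -0.04 -0.01] yaw 0.12
```

>>> {"api": "step_arm", "payload": {"plan": [[1,[0,0,-2],0],[1,[0,0,-6],0],[1,[0,0,-11],0],[1,[0,0,-11.5],0],[1,[0,0,-11.5],0]]}}

```text
time: 14.9
ee_pos: [0.5169, -0.149, 0.1361]
tcp_rot: [0.004, 0.713, 0.701, 0.004]
ft_force: [-0.1, 0.2, -3.4]
width: 0.146
```

Run:
```python
from h import *
a=np.radians(6.6); b=np.array([.553,.1566]); 
p=b-.055*np.array([np.cos(a),np.sin(a)]); print(p)
togo(p[0],p[1],.135,95.6)
c=capture("wrist"); P=cloud(c); np.savez("w8.npz",**c); cv2.imwrite("pics/w8.png",c["frame"])
z=P[...,2]; tz=observe()["ee_pos"][2]
for lo,hi,n in((.015,.03,"handle"),(-.012,0,"plate")):
    m=(z>tz+lo)&(z<tz+hi); m[:,:230]=0; m[:,425:]=0; m[400:]=0; m=cv2.morphologyEx(m.astype(np.uint8),cv2.MORPH_OPEN,np.ones((3,3),np.uint8))>0
    q=P[m]; print(n,len(q),cv2.minAreaRect((q[:,:2]*1000).astype(np.float32)))
    if n=="plate":
        A=np.c_[q[:,:2]-observe()["ee_pos"][:2],np.ones(len(q))]; s=np.linalg.lstsq(A,q[:,2]-tz,rcond=None)[0]; print("plane",s.round(4))
```

```text
[0.4983645  0.15027846]
t 14.9 pos [ 0.5169 -0.149   0.1361] xang 89.07 tilt 0.63 F [-0.1  0.2 -3.4] w 0.146
shift [29.9  -2.34  0.1 ] yaw -6.53
handle 6919 ((516.0773315429688, -145.39483642578125), (57.52510070800781, 37.69864273071289), 67.91346740722656)
plate 29045 ((519.3219604492188, -141.665283203125), (108.65121459960938, 86.03848266601562), 89.2276611328125)
plane [ 0.0049 -0.0042 -0.0047]
```

View pics/w8.png

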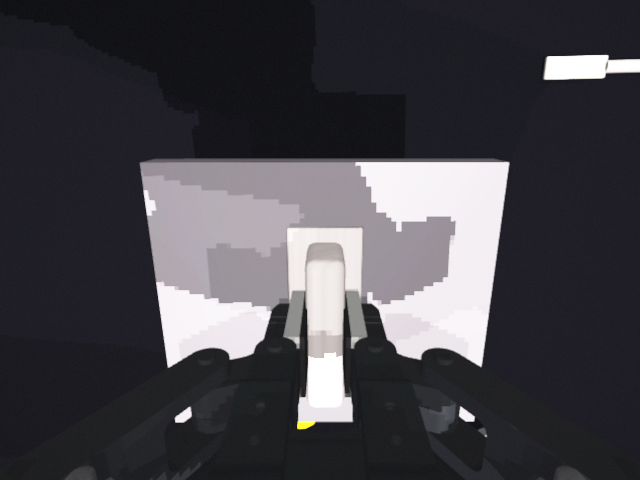

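The cover is held level with the handle centred between the pads at (325,320). Carrying it to the front of the station.

>>> {"api": "step_arm", "payload": {"plan": [[1,[3,-0.3,0],-1],[1,[8,-0.7,0],-2],[1,[14,-1.2,0],-4],[1,[20,-1.6,0],-5],[1,[26,-2.1,0],-6.5],[1,[30,-2.3,0],-7.5],[1,[30,-2.3,0],-7.5],[1,[30,-2.3,0],-7.5]]}}

```text
time: 15.95
ee_pos: [0.4966, 0.1508, 0.1336]
tcp_rot: [0.002, 0.665, 0.747, 0.001]
ft_force: [0.0, -1.0, -2.7]
width: 0.149
```

Run:
```python
from h import *
togo(.498,.1503,.0845,96.6)
c=capture("top"); cv2.imwrite("pics/t9.png",c["frame"])
```

```text
t 15.95 pos [0.4966 0.1508 0.1336] xang 96.59 tilt 0.32 F [ 0.  -1.  -2.7] w 0.149
shift [-0.06  0.11  4.91] yaw -0.01
```

>>> {"api": "step_arm", "payload": {"plan": [[1,[-0.05,0.1,2],0],[1,[-0.05,0.1,4],0],[1,[-0.05,0.1,4.9],0],[1,[-0.05,0.1,4.9],0],[1,[-0.05,0.1,4.9],0]]}}

```text
time: 16.62
ee_pos: [0.4989, 0.1498, 0.0855]
tcp_rot: [0.003, 0.666, 0.746, 0.002]
ft_force: [-0.3, 1.2, -2.5]
width: 0.151
```

Run:
```python
from h import *
togo(.553,.1566,.084,96.6)
c=capture("wrist"); P=cloud(c); np.savez("w9.npz",**c); cv2.imwrite("pics/w9.png",c["frame"])
c=capture("scene"); cv2.imwrite("pics/s9.png",cv2.resize(c["frame"][210:310,350:460],None,fx=6,fy=6,interpolation=2))
```

```text
t 16.62 pos [0.4989 0.1498 0.0855] xang 96.48 tilt 0.4 F [-0.3  1.2 -2.5] w 0.151
shift [0.06 5.46 0.19] yaw -0.12
```

View pics/s9.png

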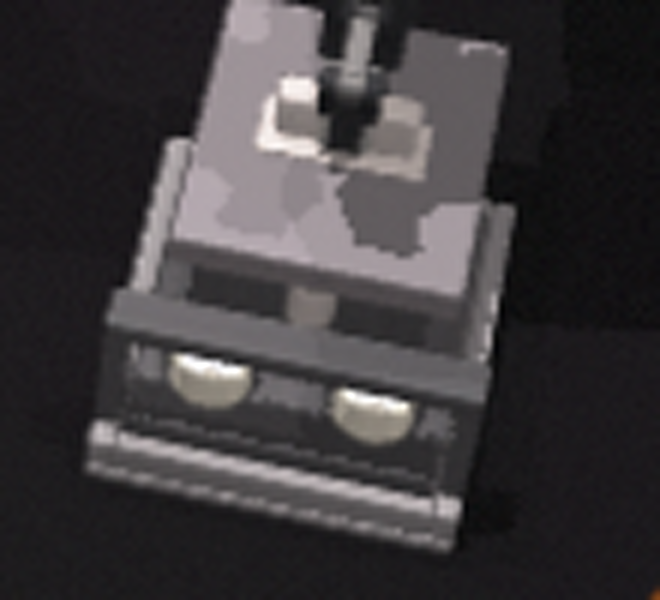

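The scene crop shows the cover square with the station, just in front of the bridge and between the posts. Sliding in.

>>> {"api": "step_arm", "payload": {"plan": [[1,[0,0.5,0.2],0],[1,[0,1.5,0.2],0],[1,[0.05,2.5,0.2],0],[1,[0.05,3.5,0.2],0],[1,[0.05,4,0.2],0],[1,[0.05,4,0.2],0]]}}

```text
time: 17.48
ee_pos: [0.5391, 0.1552, 0.0839]
tcp_rot: [0.003, 0.666, 0.746, 0.002]
ft_force: [-0.7, -0.3, -3.1]
width: 0.149
```

Run:
```python
from h import *
togo(.553,.1566,.084,96.6)
```

```text
t 17.48 pos [0.5391 0.1552 0.0839] xang 96.5 tilt 0.43 F [-0.7 -0.3 -3.1] w 0.149
shift [-0.01  1.4  -0.  ] yaw -0.1
```

>>> {"api": "step_arm", "payload": {"plan": [[1,[0,0.5,0],-0.1],[1,[0,1,0],-0.1],[1,[0,1.4,0],-0.1],[1,[0,1.4,0],-0.1],[1,[0,1.4,0],-0.1]]}}

```text
time: 18.1
ee_pos: [0.5528, 0.1567, 0.0839]
tcp_rot: [0.003, 0.665, 0.747, 0.002]
ft_force: [-0.6, -0.6, -2.1]
width: 0.146
```

Run:
```python
from h import *
togo(.553,.1566,.0715,96.6)
```

```text
t 18.1 pos [0.5528 0.1567 0.0839] xang 96.61 tilt 0.41 F [-0.6 -0.6 -2.1] w 0.146
shift [-0.01  0.01  1.24] yaw 0.01
```

Lowering to about pin depth, watching force and height.

>>> {"api": "step_arm", "payload": {"plan": [[1,[0,0,0.2],0],[1,[0,0,0.4],0],[1,[0,0,0.5],0],[1,[0,0,0.6],0],[1,[0,0,0.6],0]]}}

```text
time: 18.73
ee_pos: [0.5528, 0.1567, 0.0778]
tcp_rot: [0.003, 0.665, 0.747, 0.002]
ft_force: [-1.4, -0.4, -1.2]
width: 0.151
```

>>> {"api": "step_arm", "payload": {"plan": [[1,[0,0,0.2],0],[1,[0,0,0.4],0],[1,[0,0,0.55],0],[1,[0,0,0.6],0],[1,[0,0,0.6],0]]}}

```text
time: 19.35
ee_pos: [0.5529, 0.1567, 0.0719]
tcp_rot: [0.003, 0.665, 0.747, 0.002]
ft_force: [-0.4, -0.4, -1.6]
width: 0.145
```

Seated without resistance, so the pin is in the socket. Now pressing.

>>> {"api": "step_arm", "payload": {"plan": [[1,[0,0,0.1],0],[1,[0,0,0.1],0],[1,[0,0,0.3],0],[1,[0,0,0.5],0],[1,[0,0,0.7],0],[1,[0,0,0.9],0],[1,[0,0,0.9],0],[1,[0,0,0.9],0]], "grip_force": 90}}

```text
time: 20.35
ee_pos: [0.5529, 0.1567, 0.0639]
tcp_rot: [0.003, 0.665, 0.747, 0.003]
ft_force: [-3.1, -0.6, 9.9]
width: 0.143
```

>>> {"api": "step_arm", "payload": {"plan": [[1,[0,0,0.15],0],[1,[0,0,0.2],0],[1,[0,0,0.2],0],[1,[0,0,0.2],0]]}}

```text
time: 20.85
ee_pos: [0.5529, 0.1567, 0.0639]
tcp_rot: [0.003, 0.665, 0.747, 0.003]
ft_force: [-5.8, -2.1, 16.6]
width: 0.139
```

Run:
```python
from h import *
togo(.553,.1566,.0639,96.6)
c=capture("scene"); P=cloud(c); cv2.imwrite("pics/s10.png",cv2.resize(c["frame"][200:310,350:460],None,fx=5,fy=5,interpolation=2))
c=capture("wrist"); P=cloud(c); z=P[...,2]; tz=observe()["ee_pos"][2]
m=(z>.045)&(z<.062)&(P[...,0]>.48)&(P[...,0]<.6)&(P[...,1]>.165)&(P[...,1]<.235); m[300:]=0
q=P[m]; A=np.c_[q[:,:2]-[.553,.157],np.ones(len(q))]; print(len(q),np.median(q[:,2]),np.linalg.lstsq(A,q[:,2],rcond=None)[0].round(4))
```

```text
t 20.85 pos [0.5529 0.1567 0.0639] xang 96.61 tilt 0.5 F [-5.8 -2.1 16.6] w 0.139
shift [-0.01  0.   -0.  ] yaw 0.01
36831 0.057826382813628785 [ 0.0055 -0.0278  0.059 ]
```

View pics/s10.png

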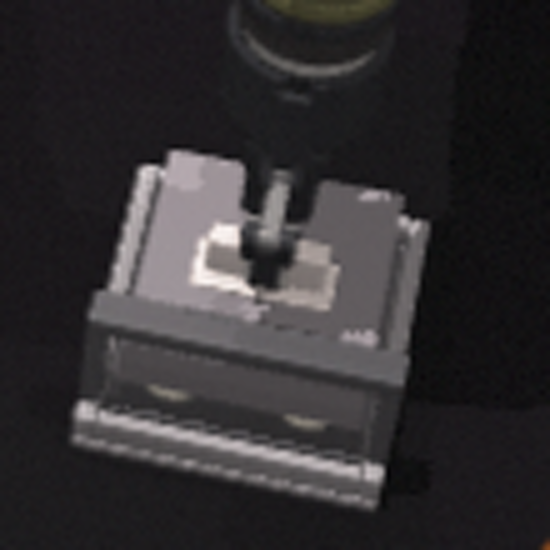

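The cover is under the bridge and down over the nest. One cleaner levelness fit, away from the plate's edge, before handing in.

Run:
```python
from h import *
c=capture("wrist"); P=cloud(c); z=P[...,2]
m=(z>.04)&(z<.062)&(P[...,0]>.5)&(P[...,0]<.59)&(P[...,1]>.165)&(P[...,1]<.205); m[300:]=0
q=P[m]
for _ in range(3):
    A=np.c_[q[:,:2]-[.553,.157],np.ones(len(q))]; s=np.linalg.lstsq(A,q[:,2],rcond=None)[0]; r=q[:,2]-A@s; q=q[abs(r)<2*r.std()]
print(len(q),s.round(4),r.std())
```

```text
15663 [ 0.0017 -0.0019  0.0579] 0.0006210665403572514
```

Level to 0.003 rad and at stop height. Handing in.

```bash
python3 -c "
from h import *
close_job(); s=observe(); print(s['time'],s['ee_pos'],s['ft_force'],s['width'])"
```

```text
the job is handed in; nothing more can be done
the job is handed in; nothing more can be done
```

I set both loose cups into the front pockets, slid the cover in under the bridge onto the pin, and pressed the nest down to its stop. I handed the job in at about 21 s with the cover still gripped and pressed. No verdict is reported.

**Last checks before handing in**
- **Cups:** before the cover went on, all four cup tops were at the same height and the placed cups were at the planned spots. They can't be checked under the cover.
- **Nest:** the tool went down 8.0 mm from the seated height. A further 2 mm commanded moved it no more and raised the push from 9.9 N to 16.6 N, so the nest is on its stop.
- **Cover:** it went over the pin with no resistance, is level to about 0.003 rad, and the tool was at 96.6°, matching the station's yaw.
- **Bystanders:** the arm's path kept clear of the bottle, beaker and spatula, but I did not re-measure them at the end.

**What disagreed**
- **Levelness:** a first fit showed a 0.028 rad slope, which I put down to points at the plate's edge. The fit away from the edge gave the 0.003 above.
- **Cameras:** the wrist and top cameras differed by a steady 1.5–2 mm, which I corrected for.
- **After handing in:** my read-out of the final state was refused, so there are no readings from that last second.

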